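# Close the mould and lock its draw latch

## Task

Get the mould with the blue front ready for use: fold its hinged front plate fully upright and home against the block, then hook the loop of the draw latch over the keeper on top of the plate, and only then swing the raised red lever forward over centre and all the way down so that the latch stays locked. Leave the loose grease tin, cutter, hammer and vee block where they are.

Things in the scene. Friction and masses are not known exactly. Their poses are not given: they have to be found in the camera images.
- mould: Grey metal block mould, bolted down, 130 mm deep (x), 110 mm wide, 90 mm high, on a foot plate 140 mm wide. Origin under the middle of the block at table level; x points from its front (the blue plate) to its back, y to its left, z up. Its front faces the robot's left, more or less. Tilt the tool to lean out over that side: latch parts rise above the plate's middle.
- front_plate (a joint): Hinge of the blue front plate: 0 = upright, home against the seal (a stop); grows as the plate folds out and down, away from the block (rad, at most 0.95). Stiff: it stays where it is left and takes about 4 to 6 N near its upper edge to move. Plate 110 mm wide (y), 8 mm thick, 80 mm from hinge to upper edge.
- plate_hinge (a point): Middle of the front plate's hinge pin (along the mould's y), 18 mm above the table, 71 mm in front of the mould's origin. Axes turn with the plate: z runs up the plate from the hinge, -x is its outer side (outer face at x = -4 mm).
- keeper (a point): Seat on top of the front plate into which the loop's cross bar must drop; turns with the plate; at x = -8.5, z = 102 mm in the hinge's axes. The steel keeper, 26 mm wide in the plate's middle, has a flat ledge 3 mm below this point and, 3 mm behind it (+x), a lip that rises 11 mm above this point. The bar must lie in front of the lip.
- lever (a joint): Hinge of the red-ended latch lever on top of the mould (pin along its y): 0 = down to the front, lying over the loop, locked (stop); grows as it rises, at most 1.35. The handle slopes up by (reading - 0.15) rad above level, towards the front. It stays where it is left. With the loop hooked it stretches the loop's spring on its way down; dead centre near 0.22. Takes 2 to 4 N at the red end.
- lever_pin (a point): Middle of the lever's hinge pin, 10 mm in front of the mould's origin and 126 mm above the table. Fixed surroundings of the mould: a tall parts feeder to the robot's right (keep out of y < -0.2 where x > 0.5; cross from the right close to the robot, with the fingers about 0.35 m up), and a 70 mm high vice beyond and left of the mould, its screw end at about x 0.55, y 0.12.
- lever_grip (a point): Middle of the red end of the lever (75 mm long, 28 mm wide along y, 14 mm thick): 110 mm out from the pin along the handle and 18 mm off the pin towards the handle's upper side, which faces the mould's back when the lever is raised. Push on that side, forward and then down, to lock it.
- claw (a joint): Hinge between lever and claw, 26 mm from the lever pin. Claw reading + lever reading = angle (rad) by which the claw slopes up above level as it reaches forward from its pin. Friction keeps it where it is left; about 1 N on the tab turns it. Hooked, with the lever raised, it slopes about 0.15. The lever must stay well raised (1.1 or more) for the loop to reach past the keeper's lip.
- claw_pin (a point): Pin of the claw on the lever (along y), on the middle plane; moves with the lever.
- claw_bar (a point): Middle of the loop's cross bar (6 mm round, 39 mm long along y), 91 mm out from the claw pin. The loop can be drawn out up to 12 mm more against a spring of 3 N per mm. With the plate home and the lever raised as found, swinging the claw down drops the bar on the ledge, 3 to 6 mm in front of its seat at the lip.
- claw_tab (a point): Middle of the upper face of the loop's red thumb tab (26 mm long, 34 mm wide along y), just beyond the bar: 105.5 mm out from the claw pin, 4.5 mm above the claw's line. Press it down, or pinch it by its width, with the tool leaning out over the mould's front, because the raised lever stands close behind.
- grease_tin: Loose green and white tin, 66 mm across, 34 mm high, origin under its middle. Leave alone.
- cutter: Loose yellow cutter, 166 x 20 x 15 mm, lying. Leave alone.
- soft_hammer: Loose hammer with wooden handle and red and white faces, 230 x 95 x 33 mm, lying. Leave alone.
- vee_block: Loose grey steel vee block, 45 x 44 x 34 mm. Leave alone.

How it is judged:
By the outcome, as a careful person would: the job done as asked, in the order asked, and still so for the second after the job is handed in, with the robot touching nothing.
It also fails if it takes over 54 s, if anything falls off the work surface, if the arm or the gripper's body presses on something with over 40 N, if the wrist force passes 120 N, or if a joint passes its speed limit or range.

## Robot

A 6-joint arm with a two-finger parallel gripper is mounted at the origin on a cart in front of the work surface, level with it; the furniture and walls round the work are solid. World frame = base frame: x ahead of the robot, y to its left, z up, the work surface at z = 0. Lengths are in m, angles in rad, forces in N, time in s.
With the tool pointing down it reaches from about 0.35 to 0.975 m from the base axis. Payload 7.1 kg.
Tool frame: the origin (TCP) lies at the very end of the fingers, on their centre line; the grasp point (between the pads) lies 19 mm behind it; z points along the fingers, y is the line along which they close (so a half turn about z gives the same grasp; the last joint's range is limited). The gripper opens to 88 mm and grips with 3 to 60 N. Pads are 20 mm wide; open, the fingers measure 115 mm over their backs; the gripper's body (75 mm by 178 mm) begins 61 mm behind the grasp point.
Start: joints at [1.281, 0.423, 1.63, -0, 1.089, -0.019], TCP at [0.167, 0.602, 0.223] pointing down, gripper open.
Joint ranges: [-3, 3], [-0.9, 2.11], [0.09, 2.58], [-1.31, 4.45], [0.11, 2.69], [-2.54, 2.54]. Speed limits (rad/s): [2.39, 2.39, 3.01, 3.14, 3.14, 3.14].

## Interface

Orientations are given as a rotation vector (axis times angle).
In Python, from cell import arm gives the robot as it stands.
- The arm moves only by the tool apply_moves, never from a script. Its argument "moves" is a list of rows, each a list of 7 numbers: the closure, from -1 (fully open) to 1 (shut), so that 0 is half open, then the shift along the tool's x, y, z in m, then the turn, a rotation vector about the tool's x, y, z in rad. In form: [[gripper, tx, ty, tz, ax, ay, az], ...]. A call has 1 to 5 rows; each row is the pose to reach, as a shift and turn from the pose commanded when the call began, along the tool's axes at that moment; what a row does not reach only later rows make up. A row lasts 1/10 s, in which the tool goes at most 50 mm and 8.59 degrees, less where a joint would pass 70% of its speed; a pose out of reach is approached as far as the arm can. A call with a gripper value outside its range is refused whole. The fingers move at their own pace and stop on an object; "squeeze" is the grip in N (left out, the last holds). Time passes only in rows, so rows that repeat a pose let the fingers close. It gives the time, the measured TCP pose, the force, the opening and the grip force at its end, in the units of the state.
- arm.get_obs(): the state, without advancing time (a new reading comes with each control period).
- arm.read_camera(name): name is "scene" or "top" or "wrist"; returns (picture, depth): 480x640x3 uint8, blue, green, red; 480x640 float32, m along the optical axis (not along the pixel's ray), 0 where there is no reading.
- arm.calibration(name): a dict with "fx", "fy", "cx", "cy" (pixels), "D" ([k1, k2, p1, p2, k3] as OpenCV has them; the pictures are not rectified), "position" and "rotation" of the camera in the world; the wrist camera has in their place "mount" (4x4, takes a point from camera to tool coordinates, whose origin is the TCP and whose axes are the flange's). Camera axes: x right, y up, looking along -z (the intrinsics and any distortion apply to the point x, -y, -z); pixel columns grow to the right and rows downward; lengths in m; the calibration is good to about 2 mm. A picture is of the moment at which its call begins: read the wrist's pose just before it. calibration takes no time and is no camera call.
- arm.hand_in(): hands the job in; it is judged then, once.
The state is a dict: "time": time; "joint_positions": joint angles; "joint_velocities": joint speeds; "joint_efforts": joint torques, N m; "position": TCP position; "orientation": TCP orientation; "force": force on the tool from outside, world axes, zero at the start; "moment": the same for the moment, N m; "gripper_width": finger opening in m; "grip_force": force on a finger pad.
Only numpy, scipy, OpenCV 4.12 (cv2) and the standard library are available. Lean on these libraries where they do the work, as an engineer would, in place of code of your own. Each camera call takes 0.05 s, during which the arm holds its last target. There are 200 camera calls.

## Working session

There is one attempt and no reset: what is moved stays moved. The work goes in short steps, Python scripts to look and compute and a tool call to move; the robot and the scene stay as the last step left them, time stands still between calls to the robot, and variables do not carry over. Pictures are saved under pics/ and viewed, at most 10 in all, crops included, and the job is handed in when it is done.

Besides the shell and the picture viewer there is one more tool, called after "Request:" as name(argument=value, ...) on one line, values as JSON. apply_moves: Moves the arm, as the interface text tells. Its arguments: {"type":"object","properties":{"moves":{"type":"array","items":{"type":"array","items":{"type":"number"}}},"squeeze":{"type":"number"}},"required":["moves"]}

```bash
mkdir -p pics; ls
cat > h.py <<'E'
import numpy as np,cv2
from scipy.spatial.transform import Rotation as R
from cell import arm
def cam(n):
    o=arm.get_obs(); im,d=arm.read_camera(n); c=arm.calibration(n)
    if 'mount' in c:
        T=np.eye(4);T[:3,:3]=R.from_rotvec(o['orientation']).as_matrix();T[:3,3]=o['position'];T=T@np.array(c['mount'])
    else:
        T=np.eye(4);T[:3,:3]=np.array(c['rotation']);T[:3,3]=c['position']
    return im,d,c,T
def cloud(d,c,T):
    v,u=np.mgrid[0:480,0:640]
    K=np.array([[c['fx'],0,c['cx']],[0,c['fy'],c['cy']],[0,0,1]])
    p=cv2.undistortPoints(np.stack([u,v],-1).reshape(-1,1,2).astype(float),K,np.array(c['D'])).reshape(480,640,2)
    P=np.stack([p[...,0]*d,-p[...,1]*d,-d],-1)
    return P@T[:3,:3].T+T[:3,3]
E
python3 - <<'E'
from h import *
ims=[]
for n in ['scene','top','wrist']:
    im,d,c,T=cam(n); np.savez(n+'0.npz',im=im,d=d,P=cloud(d,c,T)); cv2.imwrite(f'pics/{n}0.png',im)
    print(n,T[:3,3].round(3),T[:3,2].round(2),(d>0).mean())
print(arm.get_obs()); print(arm.calibration('top')['rotation'])
E
```

```text
pics
scene [-0.193 -0.574  0.592] [-0.94 -0.94 -0.94] 0.9685026041666667
top [ 0.319 -0.151  1.39 ] [-1.47 -1.47 -1.47] 0.9958138020833334
wrist [0.095 0.622 0.383] [-0.26  0.07  0.96] 0.9960546875
{'time': 0.15, 'joint_positions': array([ 1.28099058e+00,  4.23688371e-01,  1.63046330e+00, -1.19093934e-05,
        1.08861717e+00, -1.89577067e-02]), 'joint_velocities': array([-0.00129651, -0.00041712, -0.00302924, -0.0006122 , -0.00150109,
        0.00114089]), 'joint_efforts': array([-1.45726208e-03, -5.44983745e+01, -2.73923707e+01,  6.44379412e-02,
        2.03996158e-02, -6.23512847e-05]), 'position': array([0.16705238, 0.60183114, 0.22208597]), 'orientation': array([-4.24116190e-01, -3.11266054e+00,  1.82803318e-03]), 'force': array([-0.01199245,  0.23376239, -0.13778584]), 'moment': array([-0.02005146, -0.02399008,  0.00530229]), 'grip_force': 0.0, 'gripper_width': 0.08799664619631666}
[ 0.17064831 -0.16069035 -1.47168313]
```

```bash
sed -i "s/T\[:3,:3\]=np.array(c\['rotation'\])/T[:3,:3]=R.from_rotvec(c['rotation']).as_matrix()/" h.py
python3 - <<'E'
from h import *
for n in ['scene','top']:
    c=arm.calibration(n); T=np.eye(4);T[:3,:3]=R.from_rotvec(c['rotation']).as_matrix();T[:3,3]=c['position']
    z=np.load(n+'0.npz'); P=cloud(z['d'],c,T); np.savez(n+'0.npz',im=z['im'],d=z['d'],P=P)
    print(n,-T[:3,2]); 
    hsv=cv2.cvtColor(z['im'],cv2.COLOR_BGR2HSV)
    for nm,lo,hi in [('blue',(100,100,40),(130,255,255)),('red',(0,130,60),(8,255,255)),('red2',(172,130,60),(180,255,255))]:
        m=cv2.inRange(hsv,lo,hi); k,l,s,ce=cv2.connectedComponentsWithStats(m)
        for i in range(1,k):
            if s[i,4]>40:
                q=P[(l==i)&(z['d']>0)]; print(nm,s[i],np.median(q,0).round(3),np.percentile(q,3,axis=0).round(3),np.percentile(q,97,axis=0).round(3))
E
```

```text
scene [ 0.76265933  0.43716878 -0.4766909 ]
blue [207 146  52  26 723] [0.795 0.275 0.121] [0.781 0.198 0.104] [0.885 0.354 0.144]
blue [303 182  47  27 759] [0.91  0.08  0.021] [0.888 0.025 0.004] [0.96  0.127 0.033]
blue [473 185  18  10  74] [ 0.634 -0.384  0.244] [ 0.626 -0.401  0.239] [ 0.642 -0.373  0.25 ]
blue [213 187  47  18 369] [0.798 0.268 0.021] [0.785 0.205 0.008] [0.803 0.351 0.043]
blue [493 192  43  15 300] [ 0.623 -0.446  0.244] [ 0.617 -0.472  0.236] [ 0.628 -0.419  0.251]
blue [539 199  24  11 118] [ 0.631 -0.497  0.242] [ 0.626 -0.511  0.237] [ 0.644 -0.483  0.252]
blue [240 234  43  53 728] [ 0.514 -0.007  0.07 ] [ 0.483 -0.026  0.029] [0.576 0.011 0.084]
blue [591 447   9  10  45] [ 0.404 -0.636  0.013] [ 0.4   -0.64   0.006] [ 0.409 -0.634  0.016]
blue [595 463  12  12 109] [ 0.38  -0.646  0.01 ] [ 0.376 -0.652  0.002] [ 0.385 -0.641  0.016]
red [269 160  26  42 590] [ 0.521 -0.069  0.234] [ 0.51  -0.087  0.203] [ 0.537 -0.05   0.262]
red [519 188  23  10  84] [ 0.536 -0.477  0.296] [ 0.533 -0.49   0.292] [ 0.54  -0.462  0.299]
red [261 203  20  14 180] [ 0.534 -0.032  0.162] [ 0.52  -0.043  0.156] [ 0.551 -0.02   0.168]
red [108 248  45  28 429] [0.419 0.25  0.024] [0.383 0.241 0.007] [0.469 0.266 0.031]
top [ 0.21146435  0.01622262 -0.97725107]
blue [242  98  42  29 819] [0.932 0.082 0.013] [ 0.888  0.028 -0.001] [0.958 0.128 0.034]
blue [134 132  70  13 428] [0.793 0.278 0.119] [0.781 0.202 0.109] [0.795 0.352 0.144]
blue [263 232  38  53 642] [ 0.519 -0.011  0.066] [ 0.486 -0.038  0.03 ] [0.59  0.014 0.085]
red [315 128   9  10  62] [ 0.876 -0.075  0.031] [ 0.866 -0.084  0.025] [ 0.891 -0.065  0.035]
red [277 242  32  22 312] [ 0.527 -0.054  0.226] [ 0.511 -0.083  0.159] [ 0.548 -0.021  0.263]
red [156 275  18  40 218] [0.425 0.257 0.028] [0.384 0.245 0.02 ] [0.474 0.272 0.034]
red [579 346  27   7  95] [ 0.392 -0.767  0.049] [ 0.386 -0.796  0.043] [ 0.396 -0.74   0.057]
```

View pics/scene0.png

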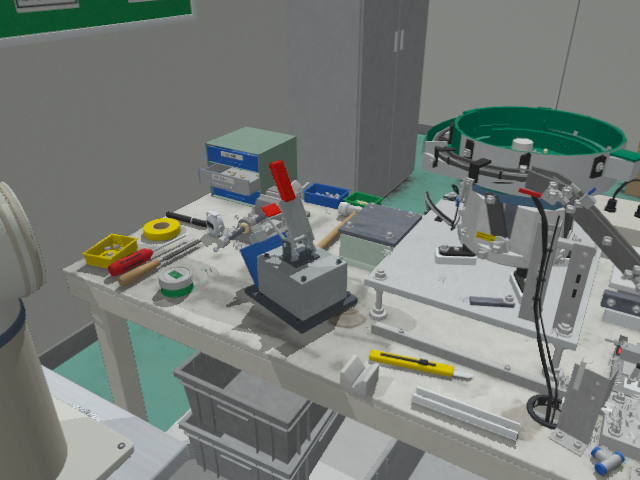

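View pics/top0.png

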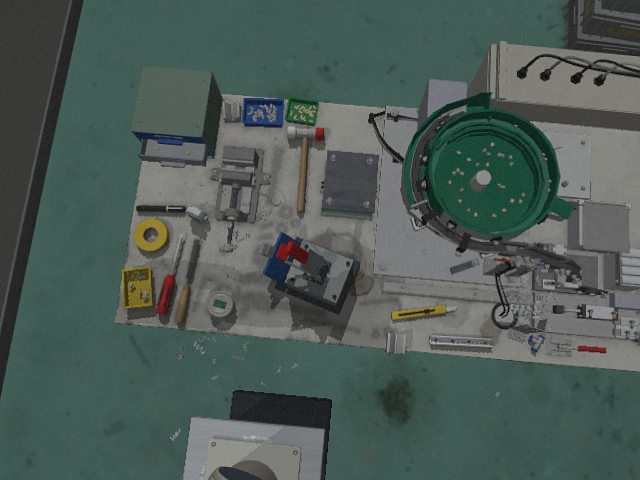

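Run:
```python
from h import *
Q=[]
for n in ['scene','top']:
    z=np.load(n+'0.npz'); P=z['P']; 
    near=(np.abs(P[...,0]-.53)<.14)&(np.abs(P[...,1]+.09)<.14)
    a=P[near&(np.abs(P[...,2]-.09)<.004)]
    print(n,len(a),np.median(a[:,2]),cv2.minAreaRect((a[:,:2]*1000).astype(np.float32)))
    # foot plate
    a=P[near&(P[...,2]>.008)&(P[...,2]<.02)]; print('foot',len(a),cv2.minAreaRect((a[:,:2]*1000).astype(np.float32)))
    hsv=cv2.cvtColor(z['im'],cv2.COLOR_BGR2HSV)
    b=P[near&(cv2.inRange(hsv,(100,100,40),(130,255,255))>0)]
    c=b.mean(0); u,s,v=np.linalg.svd(b-c); 
    for _ in range(3):
        r=np.abs((b-c)@v[2]); bb=b[r<.004]; c=bb.mean(0);u,s,v=np.linalg.svd(bb-c)
    print('blue normal',v[2],c,len(bb),len(b))
    rm=near&(cv2.inRange(hsv,(0,130,60),(8,255,255))>0)
    g=P[rm&(P[...,2]>.185)]; c=g.mean(0);u,s,v=np.linalg.svd(g-c); print('lever',c,v[0],g[:,2].max(),g[:,2].min())
    t=P[rm&(P[...,2]<.185)]; c=t.mean(0);print('tab',c,len(t)); 
    if len(t)>20:u,s,v=np.linalg.svd(t-c); print(v, s)
    h=np.histogram(P[near][:,2],bins=np.arange(0,.28,.01))[0]; print(h)
```

```text
scene 1702 0.09101724907153957 ((522.79931640625, -76.40390014648438), (209.56494140625, 112.42789459228516), 73.06466674804688)
foot 1404 ((561.5299072265625, -122.69322204589844), (175.18482971191406, 244.14895629882812), 72.9142837524414)
blue normal [-0.23321424 -0.76007683  0.60654294] [ 0.52340375 -0.00704793  0.06700637] 723 738
lever [ 0.52169185 -0.06898871  0.23313986] [-0.14246399 -0.48779673 -0.86125395] 0.26404709787127256 0.19903904367959757
tab [ 0.53442994 -0.03204882  0.16206474] 179
[[-0.95915308  0.28188682 -0.02377367]
 [ 0.23210509  0.83222963  0.50350877]
 [-0.16171763 -0.477424    0.86366298]] [0.12677414 0.0963785  0.01809885]
[4745 1287  420  421  455  475  602  870  918 1691  188  177  142  159
  160  261  278  147  151  149  104  102   98   96   96  100   37    0]
top 1606 0.09034100018405111 ((582.0133666992188, -98.70278930664062), (213.21597290039062, 246.5304412841797), 68.26538848876953)
foot 957 ((531.22314453125, -89.69183349609375), (279.0705871582031, 275.6607666015625), 0.7792784571647644)
blue normal [-0.21879054 -0.7609471   0.6108111 ] [ 0.52814281 -0.01211039  0.06103354] 604 661
lever [ 0.52397298 -0.06387163  0.2404818 ] [-0.15412245 -0.52829036 -0.83495842] 0.265189285443991 0.20191335520355014
tab [ 0.53366753 -0.02720634  0.16387713] 100
[[-0.97467079 -0.11804895 -0.18995079]
 [-0.19757949  0.85244533  0.48404474]
 [-0.10478169 -0.50931465  0.85417761]] [0.09576194 0.05441475 0.02168957]
[4287  792   64  118  118  119  151  250 1068 1199   92   45   22   56
   69   99  170   65   71   56   56   40   44   47   41   73   41    0]
```

Run:
```python
from h import *
for n in ['scene','top']:
    z=np.load(n+'0.npz'); P=z['P']
    near=(np.abs(P[...,0]-.53)<.12)&(np.abs(P[...,1]+.09)<.12)
    m=(near&(np.abs(P[...,2]-.0905)<.0035)).astype(np.uint8)
    m=cv2.morphologyEx(m,cv2.MORPH_OPEN,np.ones((3,3)))
    k,l,s,_=cv2.connectedComponentsWithStats(m)
    a=np.concatenate([P[l==i] for i in range(1,k) if s[i,4]>60])
    print(n,[list(x) for x in s[1:]],cv2.minAreaRect((a[:,:2]*1000).astype(np.float32)))
    al=np.radians(73.3); f=np.array([np.cos(al),np.sin(al)]); w=np.array([np.sin(al),-np.cos(al)])
    for i in range(1,k):
        b=P[l==i]; print(s[i,4],np.percentile(b[:,:2]@f,[0,2,98,100]).round(4),np.percentile(b[:,:2]@w,[0,2,98,100]).round(4))
    hsv=cv2.cvtColor(z['im'],cv2.COLOR_BGR2HSV)
    b=P[near&(cv2.inRange(hsv,(100,100,40),(130,255,255))>0)]
    b=b[np.abs(b[:,2]-.06)<.04]
    print('blue f',np.polyfit(b[:,2],b[:,:2]@f,1),np.percentile(b[:,:2]@w,[1,99]),b[:,2].max())
    rm=near&(cv2.inRange(hsv,(0,130,60),(8,255,255))>0)
    g=P[rm&(P[...,2]>.185)]; print('lever w',np.percentile(g[:,:2]@w,[2,50,98]),'f,z extreme',np.percentile(g[:,:2]@f,[1,99]))
    t=P[rm&(P[...,2]<.185)]; print('tab w',np.percentile(t[:,:2]@w,[2,50,98]),np.percentile(t[:,:2]@f,[2,50,98]),np.polyfit(t[:,:2]@f,t[:,2],1))
```

```text
scene [[np.int32(255), np.int32(233), np.int32(11), np.int32(7), np.int32(48)], [np.int32(296), np.int32(242), np.int32(7), np.int32(5), np.int32(30)], [np.int32(259), np.int32(247), np.int32(87), np.int32(39), np.int32(1458)]] ((511.76904296875, -112.62826538085938), (132.64773559570312, 112.42789459228516), 73.06466674804688)
48 [0.1572 0.1582 0.1651 0.1657] [0.5083 0.5089 0.5337 0.5339]
30 [0.0769 0.0773 0.0918 0.0937] [0.5485 0.5486 0.5625 0.5631]
1458 [-0.0272 -0.0248  0.0976  0.1056] [0.4661 0.4676 0.5734 0.5787]
blue f [0.75165838 0.09322659] [0.46783835 0.5739716 ] 0.08593013981938069
lever w [0.5085307  0.51834159 0.53406344] f,z extreme [0.06501254 0.10461697]
tab w [0.5059642  0.52108954 0.53698377] [0.11232364 0.12248476 0.13332457] [0.55592258 0.09375466]
top [[np.int32(309), np.int32(244), np.int32(6), np.int32(7), np.int32(27)], [np.int32(316), np.int32(246), np.int32(3), np.int32(7), np.int32(21)], [np.int32(320), np.int32(249), np.int32(7), np.int32(5), np.int32(26)], [np.int32(336), np.int32(255), np.int32(3), np.int32(3), np.int32(9)], [np.int32(326), np.int32(258)
[... 2071 characters left out ...]
 [0.0473 0.0485 0.0705 0.0714] [0.4677 0.4691 0.4915 0.4919]
15 [0.0116 0.0118 0.0191 0.0194] [0.5026 0.5028 0.5128 0.5131]
20 [0.0717 0.072  0.0855 0.0856] [0.465  0.4653 0.4732 0.4735]
108 [-0.0114 -0.0097  0.0266  0.0284] [0.4648 0.4654 0.4904 0.4917]
45 [-0.0164 -0.0157  0.0034  0.0042] [0.4874 0.488  0.5027 0.5031]
12 [0.0302 0.0304 0.0369 0.0371] [0.4752 0.4753 0.4832 0.4834]
9 [0.0394 0.0395 0.0451 0.0453] [0.4665 0.4666 0.4727 0.4729]
blue f [0.77599572 0.0930026 ] [0.46732657 0.57388344] 0.08903684141812129
lever w [0.50777299 0.52037217 0.53226236] f,z extreme [0.06776601 0.10989647]
tab w [0.50595091 0.51768659 0.53587313] [0.11528714 0.12778516 0.13586954] [0.48132358 0.1026065 ]
```

```bash
cat >> h.py <<'E'
al=np.radians(73.3); f=np.array([np.cos(al),np.sin(al),0]); w=np.array([np.sin(al),-np.cos(al),0]); u=np.array([0,0,1.])
def fwz(p): return np.array([p@f,p@w,p[2]])
def plan(F,W,Z,tilt):
    o=arm.get_obs(); R0=R.from_rotvec(o['orientation']); p=o['position']
    t=np.radians(tilt); z=-f*np.sin(t)-u*np.cos(t); x=np.cross(w,z)
    R1=R.from_matrix(np.stack([x,w,z],1))
    d=R0.inv().apply(F*f+W*w+Z*u-p); r=(R0.inv()*R1).as_rotvec()
    print('fwz',fwz(p).round(4),'force fwz',fwz(o['force']).round(1),'width',round(o['gripper_width'],3),'t',round(o['time'],2))
    print('row',[0]+list(d.round(3))+list(r.round(3)),'deg',np.degrees(np.linalg.norm(r)).round(1),'world',(F*f+W*w+Z*u).round(3))
E
python3 -c "
from h import *
plan(.25,.5205,.25,40)"
```

```text
fwz [ 0.6245 -0.0129  0.2221] force fwz [ 0.2 -0.1 -0.1] width 0.088 t 0.15
row [0, np.float64(-0.526), np.float64(-0.385), np.float64(-0.027), np.float64(0.552), np.float64(-0.541), np.float64(1.521)] deg 97.7 world [0.57 0.09 0.25]
```

Request:
apply_moves(moves=[[0,-0.526,-0.385,-0.027,0.552,-0.541,1.521],[0,-0.526,-0.385,-0.027,0.552,-0.541,1.521],[0,-0.526,-0.385,-0.027,0.552,-0.541,1.521],[0,-0.526,-0.385,-0.027,0.552,-0.541,1.521],[0,-0.526,-0.385,-0.027,0.552,-0.541,1.521]])

```text
time: 0.65
position: [0.3226, 0.4046, 0.2332]
orientation: [1.334, 2.591, -0.396]
force: [-0.1, -0.1, -0.7]
gripper_width: 0.0517
grip_force: 0.0
```

```bash
python3 -c "
from h import *
plan(.25,.5205,.25,40); print(arm.get_obs()['joint_positions'].round(2))"
```

```text
fwz [0.4802 0.1928 0.2332] force fwz [-0.1 -0.1 -0.7] width 0.052 t 0.65
row [0, np.float64(-0.387), np.float64(0.025), np.float64(0.1), np.float64(0.309), np.float64(-0.303), np.float64(0.847)] deg 54.5 world [0.57 0.09 0.25]
[ 1.01  0.38  1.71 -0.23  1.31  0.48]
```

Request:
apply_moves(moves=[[0,-0.387,0.025,0.1,0.309,-0.303,0.847],[0,-0.387,0.025,0.1,0.309,-0.303,0.847],[0,-0.387,0.025,0.1,0.309,-0.303,0.847],[0,-0.387,0.025,0.1,0.309,-0.303,0.847],[0,-0.387,0.025,0.1,0.309,-0.303,0.847]])

```text
time: 1.15
position: [0.4782, 0.2091, 0.2427]
orientation: [1.978, 1.806, -0.702]
force: [-0.1, 1.4, 0.7]
gripper_width: 0.0438
grip_force: 0.0
```

```bash
python3 -c "
from h import *
plan(.25,.5205,.22,40); print(arm.get_obs()['joint_positions'].round(2))"
```

```text
fwz [0.3377 0.398  0.2427] force fwz [ 1.3 -0.4  0.7] width 0.044 t 1.15
row [0, np.float64(-0.078), np.float64(0.106), np.float64(0.077), np.float64(0.065), np.float64(-0.064), np.float64(0.179)] deg 11.5 world [0.57 0.09 0.22]
[ 0.63  0.49  1.62 -0.41  1.53  0.85]
```

Request:
apply_moves(moves=[[0,-0.078,0.106,0.077,0.065,-0.064,0.179],[0,-0.078,0.106,0.077,0.065,-0.064,0.179],[0,-0.078,0.106,0.077,0.065,-0.064,0.179],[0,-0.078,0.106,0.077,0.065,-0.064,0.179],[0,-0.078,0.106,0.077,0.065,-0.064,0.179]])

```text
time: 1.65
position: [0.5701, 0.0907, 0.219]
orientation: [2.102, 1.569, -0.767]
force: [0.7, 0.5, 0.1]
gripper_width: 0.0441
grip_force: 0.0
```

Run:
```python
from h import *
plan(.205,.5205,.085,45); print(arm.get_obs()['joint_positions'].round(2))
im,d,c,T=cam('wrist'); cv2.imwrite('pics/w1.png',im); P=cloud(d,c,T); Q=P@np.stack([f,w,u],1)
hsv=cv2.cvtColor(im,cv2.COLOR_BGR2HSV)
red=cv2.inRange(hsv,(0,130,60),(8,255,255));k,l,s,_=cv2.connectedComponentsWithStats(red)
for i in range(1,k):
    if s[i,4]>100: q=Q[(l==i)&(d>0)]; print('red',s[i],np.percentile(q,[2,50,98],axis=0).round(4).tolist())
b=Q[(cv2.inRange(hsv,(100,100,40),(130,255,255))>0)&(d>0)];b=b[(abs(b[:,0]-.13)<.08)&(b[:,2]<.11)&(abs(b[:,1]-.52)<.08)]
print('blue',len(b),np.percentile(b,[2,50,98],axis=0).round(4).tolist())
```

```text
fwz [0.2507 0.52   0.219 ] force fwz [0.7 0.5 0.1] width 0.044 t 1.65
row [0, np.float64(0.051), np.float64(0.001), np.float64(0.132), np.float64(-0.001), np.float64(-0.088), np.float64(0.004)] deg 5.1 world [0.557 0.047 0.085]
[ 0.4   0.6   1.53 -0.52  1.52  0.86]
red [298 299  42   7 265] [[0.1284, 0.5067, 0.1579], [0.1347, 0.5218, 0.1641], [0.1365, 0.5377, 0.166]]
red [ 300  402   38   44 1505] [[0.0953, 0.5092, 0.2314], [0.1047, 0.5225, 0.2474], [0.1096, 0.5353, 0.2601]]
blue 1551 [[0.1204, 0.4698, 0.023], [0.1573, 0.5046, 0.0767], [0.1617, 0.5747, 0.0819]]
```

View pics/w1.png

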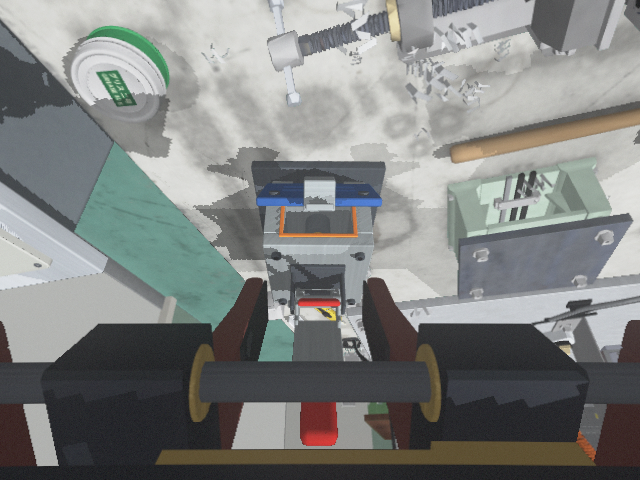

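```bash
python3 -c "
from h import *
plan(.19,.5215,.08,45);plan(.16,.5215,.08,45)"
```

```text
fwz [0.2517 0.5193 0.2193] force fwz [0.7 0.4 0.2] width 0.044 t 1.7
row [0, np.float64(0.042), np.float64(0.002), np.float64(0.146), np.float64(0.001), np.float64(-0.089), np.float64(0.005)] deg 5.1 world [0.554 0.032 0.08 ]
fwz [0.2517 0.5193 0.2193] force fwz [0.7 0.4 0.2] width 0.044 t 1.7
row [0, np.float64(0.019), np.float64(0.002), np.float64(0.166), np.float64(0.001), np.float64(-0.089), np.float64(0.005)] deg 5.1 world [0.545 0.003 0.08 ]
```

Request:
apply_moves(moves=[[0,0.042,0.002,0.05,0,-0.089,0.005],[0,0.042,0.002,0.1,0,-0.089,0.005],[0,0.042,0.002,0.146,0,-0.089,0.005],[0,0.042,0.002,0.146,0,-0.089,0.005],[0,0.042,0.002,0.146,0,-0.089,0.005]])

```text
time: 2.2
position: [0.5534, 0.033, 0.0804]
orientation: [2.038, 1.52, -0.847]
force: [-0.2, 0.2, 1.3]
gripper_width: 0.0441
grip_force: 0.0
```

```bash
python3 -c "
from h import *
plan(.155,.5215,.08,45);plan(.122,.5215,.084,45)"
```

```text
fwz [0.1906 0.5206 0.0804] force fwz [ 0.2 -0.3  1.3] width 0.044 t 2.2
row [0, np.float64(-0.025), np.float64(0.001), np.float64(0.025), np.float64(0.001), np.float64(0.002), np.float64(0.002)] deg 0.2 world [ 0.544 -0.001  0.08 ]
fwz [0.1906 0.5206 0.0804] force fwz [ 0.2 -0.3  1.3] width 0.044 t 2.2
row [0, np.float64(-0.051), np.float64(0.001), np.float64(0.046), np.float64(0.001), np.float64(0.002), np.float64(0.002)] deg 0.2 world [ 0.535 -0.033  0.084]
```

Request:
apply_moves(moves=[[0,-0.012,0.001,0.012,0,0,0],[0,-0.022,0.001,0.022,0,0,0],[0,-0.032,0.001,0.029,0,0,0],[0,-0.04,0.001,0.036,0,0,0],[0,-0.047,0.001,0.042,0,0,0]])

```text
time: 2.7
position: [0.54, -0.0256, 0.0954]
orientation: [2.039, 1.508, -0.84]
force: [-14.0, 37.1, 81.4]
gripper_width: 0.0441
grip_force: 39.6
```

```bash
python3 -c "
from h import *
plan(.118,.5215,.084,45)"
```

```text
fwz [0.1307 0.5246 0.0954] force fwz [ 31.6 -24.1  81.4] width 0.044 t 2.7
row [0, np.float64(-0.001), np.float64(-0.003), np.float64(0.017), np.float64(0.006), np.float64(0.004), np.float64(-0.008)] deg 0.6 world [ 0.533 -0.037  0.084]
```

Request:
apply_moves(moves=[[0,0,0,-0.02,0,0,0],[0,0,0,-0.04,0,0,0],[0,0,0,-0.04,0,0,0],[0,0,0,-0.04,0,0,0]])

```text
time: 3.1
position: [0.5458, -0.0014, 0.1133]
orientation: [2.04, 1.518, -0.841]
force: [-0.5, 0.5, 0.1]
gripper_width: 0.0443
grip_force: 0.0
```

Run:
```python
from h import *
plan(.118,.5215,.084,45)
for n in ['scene','wrist']:
    im,d,c,T=cam(n); cv2.imwrite(f'pics/{n}2.png',cv2.resize(im[140:320,180:380],None,fx=3,fy=3) if n=='scene' else im); P=cloud(d,c,T); Q=P@np.stack([f,w,u],1)
    hsv=cv2.cvtColor(im,cv2.COLOR_BGR2HSV)
    mm=(cv2.inRange(hsv,(100,100,40),(130,255,255))>0)&(d>0)&(abs(Q[...,0]-.13)<.08)&(Q[...,2]<.11)&(abs(Q[...,1]-.52)<.08)
    b=Q[mm]; print(n,len(b))
    if len(b)>30: 
        print('blue',np.percentile(b,[2,50,98],axis=0).round(4).tolist(),np.polyfit(b[:,2],b[:,0],1))
```

```text
fwz [0.1555 0.5231 0.1133] force fwz [ 0.4 -0.6  0.1] width 0.044 t 3.1
row [0, np.float64(-0.006), np.float64(-0.002), np.float64(0.047), np.float64(0.003), np.float64(-0.001), np.float64(-0.001)] deg 0.2 world [ 0.533 -0.037  0.084]
scene 485
blue [[0.1107, 0.4681, 0.0275], [0.1243, 0.4877, 0.0848], [0.1306, 0.5529, 0.097]] [0.24738486 0.10359596]
wrist 15034
blue [[0.1151, 0.4698, 0.0209], [0.1253, 0.5215, 0.06], [0.1333, 0.5746, 0.0943]] [0.24363468 0.11049248]
```

View pics/scene2.png

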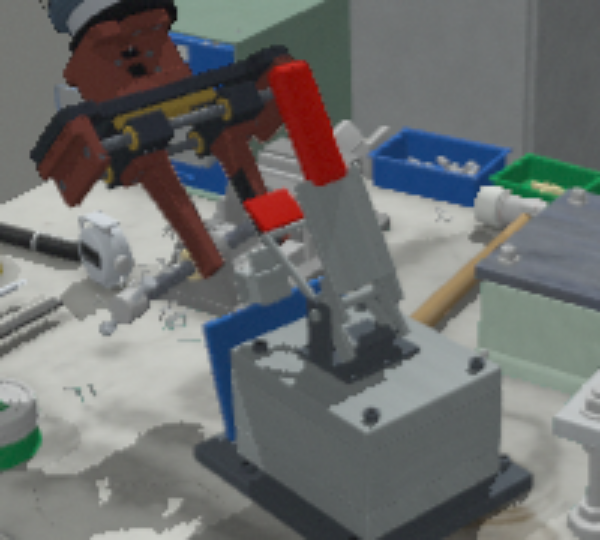

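```bash
python3 -c "
from h import *
plan(.175,.5215,.085,45);plan(.16,.5215,.073,45)"
```

```text
fwz [0.1547 0.5224 0.1123] force fwz [ 0.2 -1.3 -0.5] width 0.044 t 3.2
row [0, np.float64(0.034), np.float64(-0.001), np.float64(0.005), np.float64(0.001), np.float64(0.001), np.float64(0.0)] deg 0.1 world [0.55  0.018 0.085]
fwz [0.1547 0.5224 0.1123] force fwz [ 0.2 -1.3 -0.5] width 0.044 t 3.2
row [0, np.float64(0.032), np.float64(-0.001), np.float64(0.024), np.float64(0.001), np.float64(0.001), np.float64(0.0)] deg 0.1 world [0.545 0.003 0.073]
```

Request:
apply_moves(moves=[[0,0.034,-0.001,0.005,0,0,0],[0,0.034,-0.001,0.005,0,0,0],[0,0.032,-0.001,0.024,0,0,0],[0,0.032,-0.001,0.024,0,0,0]])

```text
time: 3.6
position: [0.5441, 0.0026, 0.0718]
orientation: [2.039, 1.518, -0.851]
force: [-0.7, -0.0, -0.6]
gripper_width: 0.0441
grip_force: 0.0
```

```bash
python3 -c "
from h import *
plan(.128,.5215,.075,45);plan(.12,.5215,.076,45)"
```

```text
fwz [0.1588 0.5204 0.0718] force fwz [-0.2 -0.7 -0.6] width 0.044 t 3.6
row [0, np.float64(-0.024), np.float64(0.001), np.float64(0.02), np.float64(-0.002), np.float64(0.003), np.float64(0.002)] deg 0.2 world [ 0.536 -0.027  0.075]
fwz [0.1588 0.5204 0.0718] force fwz [-0.2 -0.7 -0.6] width 0.044 t 3.6
row [0, np.float64(-0.03), np.float64(0.001), np.float64(0.025), np.float64(-0.002), np.float64(0.003), np.float64(0.002)] deg 0.2 world [ 0.534 -0.035  0.076]
```

Request:
apply_moves(moves=[[0,-0.01,0.001,0.008,0,0,0],[0,-0.017,0.001,0.014,0,0,0],[0,-0.022,0.001,0.018,0,0,0],[0,-0.024,0.001,0.02,0,0,0],[0,-0.026,0.001,0.022,0,0,0]])

```text
time: 4.1
position: [0.5383, -0.0279, 0.0769]
orientation: [2.041, 1.518, -0.84]
force: [0.6, 6.0, 3.3]
gripper_width: 0.0437
grip_force: 2.9
```

```bash
python3 -c "
from h import *
plan(.12,.5215,.077,45)"
```

```text
fwz [0.1279 0.5236 0.0769] force fwz [ 5.9 -1.1  3.3] width 0.044 t 4.1
row [0, np.float64(-0.006), np.float64(-0.002), np.float64(0.006), np.float64(0.003), np.float64(-0.002), np.float64(-0.002)] deg 0.2 world [ 0.534 -0.035  0.077]
```

Continue pushing along -f in small steps.

Request:
apply_moves(moves=[[0,-0.002,0,0.002,0,0,0],[0,-0.004,0,0.004,0,0,0],[0,-0.005,0,0.005,0,0,0],[0,-0.006,0,0.006,0,0,0]])

```text
time: 4.5
position: [0.5365, -0.0347, 0.077]
orientation: [2.043, 1.518, -0.837]
force: [0.5, 18.8, 9.5]
gripper_width: 0.0441
grip_force: 9.5
```

```bash
python3 -c "
from h import *
plan(.115,.5215,.078,45)"
```

```text
fwz [0.121  0.5238 0.077 ] force fwz [18.2 -4.9  9.5] width 0.044 t 4.5
row [0, np.float64(-0.005), np.float64(-0.002), np.float64(0.004), np.float64(0.004), np.float64(-0.004), np.float64(-0.003)] deg 0.4 world [ 0.533 -0.04   0.078]
```

Request:
apply_moves(moves=[[0,-0.001,0,0.001,0,0,0],[0,-0.002,0,0.002,0,0,0],[0,-0.002,0,0.002,0,0,0]])

```text
time: 4.8
position: [0.5365, -0.035, 0.0771]
orientation: [2.045, 1.519, -0.832]
force: [0.3, 27.7, 11.5]
gripper_width: 0.0437
grip_force: 13.1
```

```bash
python3 -c "
from h import *
plan(.15,.5215,.085,45);plan(.2,.5215,.2,45)"
```

```text
fwz [0.1206 0.5239 0.0771] force fwz [26.6 -7.7 11.5] width 0.044 t 4.8
row [0, np.float64(0.015), np.float64(-0.002), np.float64(-0.026), np.float64(0.005), np.float64(-0.008), np.float64(-0.004)] deg 0.6 world [ 0.543 -0.006  0.085]
fwz [0.1206 0.5239 0.0771] force fwz [26.6 -7.7 11.5] width 0.044 t 4.8
row [0, np.float64(-0.03), np.float64(-0.002), np.float64(-0.143), np.float64(0.005), np.float64(-0.008), np.float64(-0.004)] deg 0.6 world [0.557 0.042 0.2  ]
```

Request:
apply_moves(moves=[[0,0.025,0,-0.026,0,0,0],[1,0.025,-0.002,-0.05,0,0,0],[1,-0.03,-0.002,-0.143,0,0,0],[1,-0.03,-0.002,-0.143,0,0,0],[1,-0.03,-0.002,-0.143,0,0,0]])

```text
time: 5.3
position: [0.5579, 0.0396, 0.2038]
orientation: [2.042, 1.516, -0.831]
force: [0.7, 0.1, -0.1]
gripper_width: 0.0157
grip_force: 0.0
```

Run:
```python
from h import *
im,d,c,T=cam('scene'); P=cloud(d,c,T); Q=P@np.stack([f,w,u],1)
plan(.148,.5215,.19,45);plan(.148,.5215,.14,45)
for n in ['scene','wrist']:
    im,d,c,T=cam(n); P=cloud(d,c,T); Q=P@np.stack([f,w,u],1); cv2.imwrite(f'pics/{n}3.png',im)
    hsv=cv2.cvtColor(im,cv2.COLOR_BGR2HSV)
    mm=(cv2.inRange(hsv,(100,100,40),(130,255,255))>0)&(d>0)&(abs(Q[...,0]-.13)<.08)&(Q[...,2]<.11)&(abs(Q[...,1]-.52)<.08)
    b=Q[mm]; print(n,len(b))
    if len(b)>30: print('blue',np.percentile(b,[2,50,98],axis=0).round(4).tolist(),np.polyfit(b[:,2],b[:,0],1))
    red=cv2.inRange(hsv,(0,130,60),(8,255,255));k,l,s,_=cv2.connectedComponentsWithStats(red)
    for i in range(1,k):
        q=Q[(l==i)&(d>0)]
        if s[i,4]>100 and abs(np.median(q[:,1])-.52)<.05: print('red',s[i],np.percentile(q,[2,50,98],axis=0).round(4).tolist())
    k=Q[(abs(Q[...,1]-.5215)<.01)&(Q[...,2]>.09)&(Q[...,2]<.15)&(abs(Q[...,0]-.12)<.025)]; k=k[np.argsort(k[:,2])]; print('keeper',k[::max(1,len(k)//12)].round(3).tolist())
```

```text
fwz [0.1977 0.5224 0.2026] force fwz [-0.2  1.1  0.6] width 0.012 t 5.35
row [0, np.float64(-0.026), np.float64(-0.001), np.float64(0.044), np.float64(0.007), np.float64(-0.004), np.float64(-0.004)] deg 0.5 world [ 0.542 -0.008  0.19 ]
fwz [0.1977 0.5224 0.2026] force fwz [-0.2  1.1  0.6] width 0.012 t 5.35
row [0, np.float64(0.009), np.float64(-0.002), np.float64(0.079), np.float64(0.007), np.float64(-0.004), np.float64(-0.004)] deg 0.5 world [ 0.542 -0.008  0.14 ]
scene 230
blue [[0.1049, 0.4673, 0.0248], [0.1082, 0.4828, 0.0921], [0.1129, 0.5286, 0.1003]] [-0.00711264  0.10906258]
red [184  93  43  30 516] [[0.2709, 0.4795, 0.3005], [0.291, 0.4952, 0.3189], [0.3254, 0.5368, 0.3451]]
red [211 134  34  47 444] [[0.1971, 0.49, 0.2067], [0.2353, 0.5087, 0.2497], [0.2588, 0.5467, 0.2717]]
red [269 160  26  42 585] [[0.0664, 0.5088, 0.2019], [0.0835, 0.519, 0.2333], [0.1032, 0.5341, 0.2619]]
red [261 203  20  14 183] [[0.112, 0.5058, 0.155], [0.1226, 0.5214, 0.162], [0.1345, 0.5379, 0.168]]
keeper [[0.108, 0.521, 0.09], [0.097, 0.517, 0.092], [0.108, 0.521, 0.095], [0.11, 0.527, 0.098],
[... 240 characters left out ...]
0219], [0.114, 0.5217, 0.0603], [0.116, 0.5747, 0.0968]] [-0.00937838  0.1145107 ]
red [303 278  24  10 153] [[0.1236, 0.5151, 0.1554], [0.1344, 0.5204, 0.164], [0.1363, 0.5265, 0.166]]
red [306 353  19   8 135] [[0.0751, 0.5144, 0.1946], [0.0783, 0.521, 0.1977], [0.0806, 0.5269, 0.2009]]
red [ 296  402   38   48 1569] [[0.097, 0.5103, 0.2318], [0.1055, 0.5204, 0.2461], [0.2841, 0.5302, 0.2609]]
keeper [[0.13, 0.514, 0.092], [0.131, 0.517, 0.098], [0.131, 0.519, 0.102], [0.131, 0.52, 0.107], [0.133, 0.526, 0.111], [0.13, 0.529, 0.115], [0.116, 0.521, 0.116], [0.119, 0.529, 0.116], [0.132, 0.519, 0.117], [0.114, 0.526, 0.122], [0.115, 0.512, 0.126], [0.113, 0.512, 0.13], [0.115, 0.525, 0.15]]
```

View pics/wrist3.png

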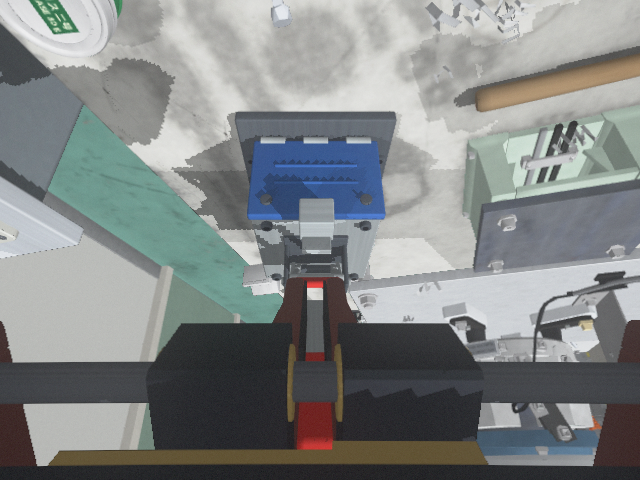

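```bash
python3 -c "
from h import *
plan(.125,.5215,.182,45);plan(.127,.5215,.165,45);plan(.13,.5215,.145,45);plan(.131,.5215,.135,45)"
```

```text
fwz [0.1957 0.5206 0.1985] force fwz [-0.  -0.5  0.4] width 0.003 t 5.45
row [0, np.float64(-0.038), np.float64(0.001), np.float64(0.062), np.float64(0.002), np.float64(-0.001), np.float64(-0.001)] deg 0.2 world [ 0.535 -0.03   0.182]
fwz [0.1957 0.5206 0.1985] force fwz [-0.  -0.5  0.4] width 0.003 t 5.45
row [0, np.float64(-0.025), np.float64(0.001), np.float64(0.072), np.float64(0.002), np.float64(-0.001), np.float64(-0.001)] deg 0.2 world [ 0.536 -0.028  0.165]
fwz [0.1957 0.5206 0.1985] force fwz [-0.  -0.5  0.4] width 0.003 t 5.45
row [0, np.float64(-0.009), np.float64(0.001), np.float64(0.084), np.float64(0.002), np.float64(-0.001), np.float64(-0.001)] deg 0.2 world [ 0.537 -0.025  0.145]
fwz [0.1957 0.5206 0.1985] force fwz [-0.  -0.5  0.4] width 0.003 t 5.45
row [0, np.float64(-0.001), np.float64(0.001), np.float64(0.091), np.float64(0.002), np.float64(-0.001), np.float64(-0.001)] deg 0.2 world [ 0.537 -0.024  0.135]
```

Request:
apply_moves(moves=[[1,-0.038,0.001,0.04,0,0,0],[1,-0.038,0.001,0.062,0,0,0],[1,-0.038,0.001,0.062,0,0,0],[1,-0.03,0.001,0.067,0,0,0],[1,-0.025,0.001,0.072,0,0,0]])

```text
time: 5.95
position: [0.5367, -0.0272, 0.1638]
orientation: [2.039, 1.519, -0.844]
force: [1.0, -0.2, 0.6]
gripper_width: 0.0007
grip_force: 0.1
```

```bash
python3 -c "
from h import *
plan(.128,.5215,.155,45);plan(.13,.5215,.145,45);plan(.131,.5215,.135,45)"
```

```text
fwz [0.1282 0.5219 0.1638] force fwz [0.1 1.  0.6] width 0.001 t 5.95
row [0, np.float64(0.006), np.float64(-0.0), np.float64(0.006), np.float64(0.002), np.float64(0.0), np.float64(0.0)] deg 0.1 world [ 0.536 -0.027  0.155]
fwz [0.1282 0.5219 0.1638] force fwz [0.1 1.  0.6] width 0.001 t 5.95
row [0, np.float64(0.015), np.float64(-0.0), np.float64(0.012), np.float64(0.002), np.float64(0.0), np.float64(0.0)] deg 0.1 world [ 0.537 -0.025  0.145]
fwz [0.1282 0.5219 0.1638] force fwz [0.1 1.  0.6] width 0.001 t 5.95
row [0, np.float64(0.022), np.float64(-0.0), np.float64(0.018), np.float64(0.002), np.float64(0.0), np.float64(0.0)] deg 0.1 world [ 0.537 -0.024  0.135]
```

Request:
apply_moves(moves=[[1,0.006,0,0.006,0,0,0],[1,0.01,0,0.009,0,0,0],[1,0.015,0,0.012,0,0,0],[1,0.018,0,0.015,0,0,0],[1,0.02,0,0.016,0,0,0]])

```text
time: 6.45
position: [0.5372, -0.025, 0.139]
orientation: [2.039, 1.519, -0.844]
force: [0.5, -0.3, 0.5]
gripper_width: 0.0008
grip_force: 0.1
```

Run:
```python
from h import *
plan(.132,.5215,.133,45)
im,d,c,T=cam('scene'); cv2.imwrite('pics/scene4.png',cv2.resize(im[140:320,180:380],None,fx=3,fy=3))
```

```text
fwz [0.1304 0.5217 0.139 ] force fwz [-0.1  0.6  0.5] width 0.001 t 6.45
row [0, np.float64(0.005), np.float64(-0.0), np.float64(0.003), np.float64(0.002), np.float64(0.0), np.float64(0.0)] deg 0.1 world [ 0.537 -0.023  0.133]
```

View pics/scene4.png

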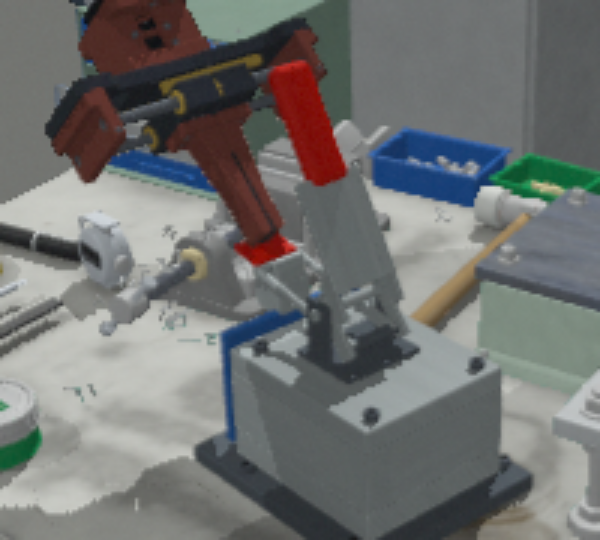

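Request:
apply_moves(moves=[[1,0.003,0,0.001,0,0,0],[1,0.005,0,0.003,0,0,0],[1,0.007,0,0.005,0,0,0],[1,0.008,0,0.006,0,0,0]])

```text
time: 6.9
position: [0.5383, -0.0237, 0.1332]
orientation: [2.037, 1.514, -0.845]
force: [-6.0, 9.7, 32.1]
gripper_width: 0.0008
grip_force: 15.0
```

Request:
apply_moves(moves=[[1,0,0,-0.03,0,0,0],[1,0,0,-0.06,0,0,0],[1,-0.05,0,-0.1,0,0,0],[1,-0.1,0,-0.1,0,0,0],[1,-0.1,0,-0.1,0,0,0]])

```text
time: 7.4
position: [0.5384, -0.0247, 0.2751]
orientation: [2.041, 1.515, -0.837]
force: [-1.2, -0.4, 0.1]
gripper_width: 0.0006
grip_force: 0.0
```

Run:
```python
from h import *
plan(.10,.5215,.34,0)
for n in ['scene','top','wrist']:
    im,d,c,T=cam(n); P=cloud(d,c,T); Q=P@np.stack([f,w,u],1)
    if n=='wrist': cv2.imwrite('pics/wrist5.png',im)
    hsv=cv2.cvtColor(im,cv2.COLOR_BGR2HSV)
    red=cv2.inRange(hsv,(0,130,60),(8,255,255));k,l,s,_=cv2.connectedComponentsWithStats(red)
    for i in range(1,k):
        q=Q[(l==i)&(d>0)]
        if s[i,4]>60 and abs(np.median(q[:,1])-.52)<.05: print(n,'red',s[i],np.percentile(q,[2,50,98],axis=0).round(4).tolist(),np.polyfit(q[:,0],q[:,2],1).round(3))
```

```text
fwz [0.131  0.5228 0.2751] force fwz [-0.8 -1.   0.1] width 0.001 t 7.4
row [0, np.float64(-0.068), np.float64(-0.001), np.float64(-0.024), np.float64(0.007), np.float64(0.783), np.float64(-0.002)] deg 44.9 world [ 0.528 -0.054  0.34 ]
scene red [198  58  47  31 562] [[0.2047, 0.4802, 0.3756], [0.2243, 0.4973, 0.3917], [0.2594, 0.5371, 0.4169]] [0.103 0.371]
scene red [231 104  35  49 503] [[0.1301, 0.4959, 0.2776], [0.1648, 0.5139, 0.3199], [0.1893, 0.5408, 0.3443]] [1.019 0.151]
scene red [269 160  26  42 584] [[0.0658, 0.5086, 0.2021], [0.0845, 0.5187, 0.2333], [0.1042, 0.5342, 0.2618]] [1.576 0.1  ]
scene red [258 219  20  11 125] [[0.1247, 0.5061, 0.1247], [0.1364, 0.5197, 0.1275], [0.1477, 0.5383, 0.13]] [0.128 0.11 ]
top red [272 241  37  22 361] [[0.0696, 0.5072, 0.1219], [0.1036, 0.5204, 0.22], [0.1498, 0.536, 0.264]] [-1.72   0.384]
wrist red [ 289   62   54   33 1550] [[0.1258, 0.507, 0.1236], [0.1392, 0.5226, 0.1258], [0.1495, 0.5379, 0.1275]] [0.103 0.111]
wrist red [ 292  224   50   75 2327] [[0.0779, 0.5093, 0.1977], [0.0963, 0.5225, 0.2292], [0.1088, 0.5352, 0.255]] [1.653 0.07 ]
```

View pics/wrist5.png

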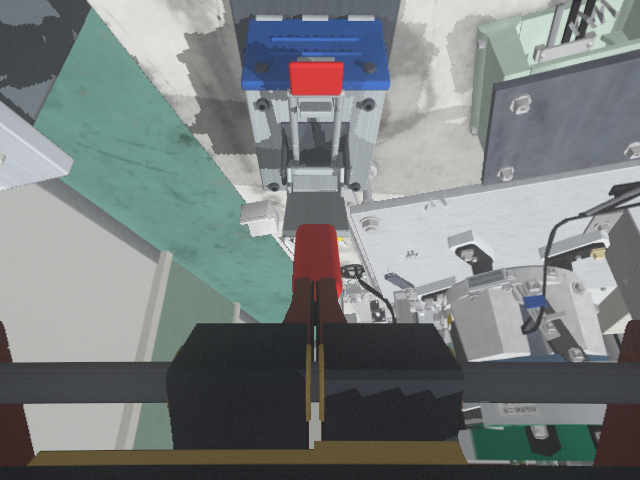

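Request:
apply_moves(moves=[[1,-0.068,-0.001,-0.024,0.007,0.783,0],[1,-0.068,-0.001,-0.024,0.007,0.783,0],[1,-0.068,-0.001,-0.024,0.007,0.783,0],[1,-0.068,-0.001,-0.024,0.007,0.783,0],[1,-0.068,-0.001,-0.024,0.007,0.783,0]])

```text
time: 8.05
position: [0.5281, -0.0523, 0.3351]
orientation: [2.51, 1.866, -0.041]
force: [-0.5, -0.7, -0.8]
gripper_width: 0.0007
grip_force: 0.0
```

```bash
python3 -c "
from h import *
plan(.03,.5215,.34,0);plan(.05,.5215,.245,0)"
```

```text
fwz [0.1016 0.5208 0.3351] force fwz [-0.8 -0.3 -0.8] width 0.001 t 8.05
row [0, np.float64(-0.072), np.float64(0.001), np.float64(-0.003), np.float64(-0.005), np.float64(0.03), np.float64(-0.001)] deg 1.7 world [ 0.508 -0.121  0.34 ]
fwz [0.1016 0.5208 0.3351] force fwz [-0.8 -0.3 -0.8] width 0.001 t 8.05
row [0, np.float64(-0.049), np.float64(0.001), np.float64(0.092), np.float64(-0.005), np.float64(0.03), np.float64(-0.001)] deg 1.7 world [ 0.514 -0.102  0.245]
```

Request:
apply_moves(moves=[[1,-0.05,0.001,-0.003,0,0.03,0],[1,-0.072,0.001,-0.003,0,0.03,0],[1,-0.06,0.001,0.045,0,0.03,0],[1,-0.049,0.001,0.092,0,0.03,0],[1,-0.049,0.001,0.092,0,0.03,0]])

```text
time: 8.55
position: [0.5085, -0.1016, 0.2386]
orientation: [-2.512, -1.867, 0.026]
force: [-1.0, 0.1, 0.4]
gripper_width: 0.0001
grip_force: 0.0
```

Run:
```python
from h import *
plan(.05,.5215,.245,0)
p=fwz(arm.get_obs()['position'])
for a in np.arange(1.1,-.2,-.1):
    C=np.array([.0495,.126])+.115*np.array([np.cos(a),np.sin(a)])+.025*np.array([-np.sin(a),np.cos(a)])-[.01,0]
    print(a.round(2),C.round(3),'shift x,z',(C[0]-.05).round(3),(.245-C[1]).round(3))
```

```text
fwz [0.0488 0.5163 0.2386] force fwz [-0.2 -1.   0.4] width 0.0 t 8.55
row [0, np.float64(0.001), np.float64(0.005), np.float64(-0.006), np.float64(-0.019), np.float64(0.006), np.float64(-0.001)] deg 1.2 world [ 0.514 -0.102  0.245]
1.1 [0.069 0.24 ] shift x,z 0.019 0.005
1.0 [0.081 0.236] shift x,z 0.031 0.009
0.9 [0.091 0.232] shift x,z 0.041 0.013
0.8 [0.102 0.226] shift x,z 0.052 0.019
0.7 [0.111 0.219] shift x,z 0.061 0.026
0.6 [0.12  0.212] shift x,z 0.07 0.033
0.5 [0.128 0.203] shift x,z 0.078 0.042
0.4 [0.136 0.194] shift x,z 0.086 0.051
0.3 [0.142 0.184] shift x,z 0.092 0.061
0.2 [0.147 0.173] shift x,z 0.097 0.072
0.1 [0.151 0.162] shift x,z 0.101 0.083
-0.0 [0.155 0.151] shift x,z 0.105 0.094
-0.1 [0.156 0.139] shift x,z 0.106 0.106
```

Request:
apply_moves(moves=[[1,0.019,0.005,-0.001,0,0,0],[1,0.032,0.005,0.003,0,0,0],[1,0.042,0.005,0.007,0,0,0],[1,0.053,0.005,0.013,0,0,0],[1,0.062,0.005,0.02,0,0,0]])

```text
time: 9.05
position: [0.5362, -0.0446, 0.2258]
orientation: [2.521, 1.874, -0.01]
force: [-0.0, -0.7, 2.6]
gripper_width: 0.0003
grip_force: 0.9
```

```bash
python3 -c "
from h import *
plan(.12,.5215,.212,0);plan(.128,.5215,.203,0);plan(.136,.5215,.194,0);plan(.142,.5215,.184,0);plan(.147,.5215,.173,0)"
```

```text
fwz [0.1114 0.5264 0.2258] force fwz [-0.7  0.2  2.6] width 0.0 t 9.05
row [0, np.float64(0.009), np.float64(-0.005), np.float64(0.014), np.float64(-0.003), np.float64(0.005), np.float64(-0.001)] deg 0.4 world [ 0.534 -0.035  0.212]
fwz [0.1114 0.5264 0.2258] force fwz [-0.7  0.2  2.6] width 0.0 t 9.05
row [0, np.float64(0.017), np.float64(-0.005), np.float64(0.023), np.float64(-0.003), np.float64(0.005), np.float64(-0.001)] deg 0.4 world [ 0.536 -0.027  0.203]
fwz [0.1114 0.5264 0.2258] force fwz [-0.7  0.2  2.6] width 0.0 t 9.05
row [0, np.float64(0.025), np.float64(-0.005), np.float64(0.032), np.float64(-0.003), np.float64(0.005), np.float64(-0.001)] deg 0.4 world [ 0.539 -0.02   0.194]
fwz [0.1114 0.5264 0.2258] force fwz [-0.7  0.2  2.6] width 0.0 t 9.05
row [0, np.float64(0.031), np.float64(-0.005), np.float64(0.042), np.float64(-0.003), np.float64(0.005), np.float64(-0.001)] deg 0.4 world [ 0.54  -0.014  0.184]
fwz [0.1114 0.5264 0.2258] force fwz [-0.7  0.2  2.6] width 0.0 t 9.05
row [0, np.float64(0.036), np.float64(-0.005), np.float64(0.053), np.float64(-0.003), np.float64(0.005), np.float64(-0.001)] deg 0.4 world [ 0.542 -0.009  0.173]
```

Request:
apply_moves(moves=[[1,0.009,-0.005,0.012,0,0,0],[1,0.017,-0.005,0.021,0,0,0],[1,0.025,-0.005,0.03,0,0,0],[1,0.025,-0.005,0.032,0,0,0]])

```text
time: 9.45
position: [0.5371, -0.0193, 0.1918]
orientation: [-2.519, -1.873, 0.014]
force: [-0.9, 0.5, 2.2]
gripper_width: 0.0005
grip_force: 0.9
```

```bash
cat > red.py <<'E'
from h import *
for n in ['scene']:
    im,d,c,T=cam(n); cv2.imwrite('pics/s_%d.png'%(arm.get_obs()['time']*100),cv2.resize(im[140:320,180:380],None,fx=3,fy=3)); P=cloud(d,c,T); Q=P@np.stack([f,w,u],1)
    hsv=cv2.cvtColor(im,cv2.COLOR_BGR2HSV)
    red=cv2.inRange(hsv,(0,150,90),(8,255,255));k,l,s,_=cv2.connectedComponentsWithStats(red)
    for i in range(1,k):
        q=Q[(l==i)&(d>0)]
        if s[i,4]>40 and abs(np.median(q[:,1])-.52)<.05: print(n,'red',s[i],np.percentile(q,[2,50,98],axis=0).round(4).tolist(),np.polyfit(q[:,0],q[:,2],1).round(3))
E
python3 red.py; python3 -c "
from h import *
plan(.142,.5215,.184,0);plan(.147,.5215,.173,0);plan(.151,.5215,.162,0);plan(.155,.5215,.151,0)"; ls pics
```

```text
scene red [249 182  32  26 314] [[0.1085, 0.5087, 0.1744], [0.1319, 0.5145, 0.1849], [0.1717, 0.533, 0.2023]] [0.382 0.135]
scene red [260 222  17   9  82] [[0.1188, 0.506, 0.1227], [0.1323, 0.5165, 0.1253], [0.1413, 0.5359, 0.127]] [-0.023  0.128]
fwz [0.1354 0.5201 0.192 ] force fwz [ 0.4 -0.8 -0.1] width 0.0 t 9.5
row [0, np.float64(0.007), np.float64(0.001), np.float64(0.008), np.float64(-0.007), np.float64(0.006), np.float64(-0.001)] deg 0.5 world [ 0.54  -0.014  0.184]
fwz [0.1354 0.5201 0.192 ] force fwz [ 0.4 -0.8 -0.1] width 0.0 t 9.5
row [0, np.float64(0.012), np.float64(0.002), np.float64(0.019), np.float64(-0.007), np.float64(0.006), np.float64(-0.001)] deg 0.5 world [ 0.542 -0.009  0.173]
fwz [0.1354 0.5201 0.192 ] force fwz [ 0.4 -0.8 -0.1] width 0.0 t 9.5
row [0, np.float64(0.016), np.float64(0.002), np.float64(0.03), np.float64(-0.007), np.float64(0.006), np.float64(-0.001)] deg 0.5 world [ 0.543 -0.005  0.162]
fwz [0.1354 0.5201 0.192 ] force fwz [ 0.4 -0.8 -0.1] width 0.0 t 9.5
row [0, np.float64(0.02), np.float64(0.002), np.float64(0.041), np.float64(-0.007), np.float64(0.006), np.float64(-0.001)] deg 0.5 world [ 0.544 -0.001  0.151]
s_950.png
scene0.png
scene2.png
scene3.png
scene4.png
top0.png
w1.png
wrist0.png
wrist2.png
wrist3.png
wrist5.png
```

Request:
apply_moves(moves=[[1,0.006,0.001,0.008,0,0,0],[1,0.01,0.001,0.016,0,0,0],[1,0.014,0.001,0.025,0,0,0],[1,0.018,0.002,0.034,0,0,0],[1,0.02,0.002,0.041,0,0,0]])

```text
time: 10.0
position: [0.5452, -0.0017, 0.1511]
orientation: [-2.521, -1.874, 0.012]
force: [0.3, -0.1, 1.4]
gripper_width: 0.0005
grip_force: 0.5
```

```bash
python3 red.py; python3 -c "
from h import *
plan(.156,.5215,.139,0);plan(.156,.5215,.132,0)"
```

```text
scene red [246 203  31  16 215] [[0.1218, 0.5083, 0.1428], [0.1463, 0.5135, 0.1504], [0.1864, 0.5315, 0.1542]] [-0.027  0.154]
fwz [0.1551 0.5222 0.1503] force fwz [ 0.2 -0.3 -0.4] width 0.0 t 10.05
row [0, np.float64(0.001), np.float64(-0.001), np.float64(0.011), np.float64(-0.006), np.float64(0.006), np.float64(-0.001)] deg 0.5 world [ 0.544 -0.     0.139]
fwz [0.1551 0.5222 0.1503] force fwz [ 0.2 -0.3 -0.4] width 0.0 t 10.05
row [0, np.float64(0.001), np.float64(-0.001), np.float64(0.018), np.float64(-0.006), np.float64(0.006), np.float64(-0.001)] deg 0.5 world [ 0.544 -0.     0.132]
```

Request:
apply_moves(moves=[[1,0.001,0,0.006,0,0,0],[1,0.001,0,0.011,0,0,0],[1,0.001,0,0.014,0,0,0],[1,0.001,0,0.017,0,0,0],[1,0.001,0,0.017,0,0,0]])

```text
time: 10.55
position: [0.5458, -0.0009, 0.1363]
orientation: [-2.522, -1.873, 0.01]
force: [-3.2, 2.6, 11.4]
gripper_width: 0.0005
grip_force: 5.6
```

```bash
python3 red.py; python3 -c "
from h import *
plan(.156,.5215,.129,0)"
```

```text
scene red [247 212  29  13 180] [[0.124, 0.5082, 0.1253], [0.1509, 0.5131, 0.1344], [0.1873, 0.5304, 0.1411]] [-0.168  0.16 ]
fwz [0.156  0.523  0.1363] force fwz [ 0.9 -4.6 11.5] width 0.001 t 10.6
row [0, np.float64(0.0), np.float64(-0.001), np.float64(0.007), np.float64(-0.004), np.float64(0.005), np.float64(-0.002)] deg 0.4 world [ 0.544 -0.     0.129]
```

Request:
apply_moves(moves=[[1,0.001,0,0.003,0,0,0],[1,0.001,0,0.005,0,0,0],[1,0.001,0,0.005,0,0,0]])

```text
time: 10.9
position: [0.5461, -0.0007, 0.1352]
orientation: [2.52, 1.873, -0.011]
force: [-16.2, -1.3, 49.0]
gripper_width: 0.0004
grip_force: 24.1
```

Request:
apply_moves(moves=[[1,0,0,-0.05,0,0,0],[1,0,0,-0.1,0,0,0],[1,0.03,0,-0.15,0,0,0],[1,0.03,0,-0.2,0,0,0],[1,0.03,0,-0.2,0,0,0]])

```text
time: 11.4
position: [0.5585, 0.03, 0.3365]
orientation: [2.516, 1.871, 0.002]
force: [0.5, 0.4, 0.5]
gripper_width: 0.0005
grip_force: 0.0
```

```bash
python3 red.py
python3 - <<'E'
from h import *
im,d,c,T=cam('wrist'); cv2.imwrite('pics/wrist9.png',im)
im2,*_=cam('scene'); 
a=cv2.resize(im2[140:320,180:380],None,fx=2,fy=2); b=cv2.resize(im,(400,300)); 
o=np.zeros((360,800,3),np.uint8); o[:,:400]=a; o[:300,400:]=b; cv2.imwrite('pics/final.png',o)
E
```

```text
scene red [247 212  29  12 231] [[0.124, 0.5085, 0.125], [0.1556, 0.5158, 0.135], [0.1874, 0.5332, 0.1405]] [-0.162  0.16 ]
```

View pics/final.png

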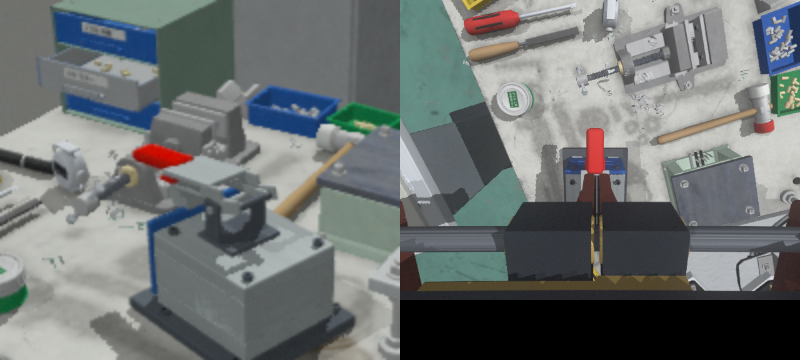

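```bash
python3 -c "
from h import *
plan(.27,.5215,.2,45)"
```

```text
fwz [0.1876 0.5234 0.3296] force fwz [-0.7 -0.5 -0.1] width -0.0 t 11.55
row [0, np.float64(0.083), np.float64(-0.001), np.float64(0.129), np.float64(-0.005), np.float64(-0.779), np.float64(0.0)] deg 44.7 world [0.577 0.109 0.2  ]
```

Request:
apply_moves(moves=[[1,0.083,0,0.129,0,-0.779,0],[1,0.083,0,0.129,0,-0.779,0],[1,0.083,0,0.129,0,-0.779,0],[1,0.083,0,0.129,0,-0.779,0],[1,0.083,0,0.129,0,-0.779,0]])

```text
time: 12.05
position: [0.5769, 0.1085, 0.1967]
orientation: [2.055, 1.536, -0.837]
force: [-0.4, -0.5, 0.8]
gripper_width: 0.0004
grip_force: 0.0
```

Run:
```python
from h import *
im,d,c,T=cam('wrist'); Q=cloud(d,c,T)@np.stack([f,w,u],1)
m=(abs(Q[...,1]-.5215)<.03)&(abs(Q[...,0]-.13)<.06)&(Q[...,2]>.06)&(Q[...,2]<.16)
v,x=np.where(m); print(v.min(),v.max(),x.min(),x.max())
cr=im[v.min()-30:v.max()+30,x.min()-40:x.max()+40]; s=min(800/cr.shape[1],600/cr.shape[0]); cv2.imwrite('pics/close.png',cv2.resize(cr,None,fx=s*.95,fy=s*.95))
b=Q[(cv2.inRange(cv2.cvtColor(im,cv2.COLOR_BGR2HSV),(100,100,40),(130,255,255))>0)&(abs(Q[...,1]-.5215)<.06)&(abs(Q[...,0]-.13)<.06)]
print('blue',len(b),np.polyfit(b[:,2],b[:,0],1))
```

```text
231 310 286 348
blue 6210 [-0.00920247  0.11457589]
```

View pics/close.png

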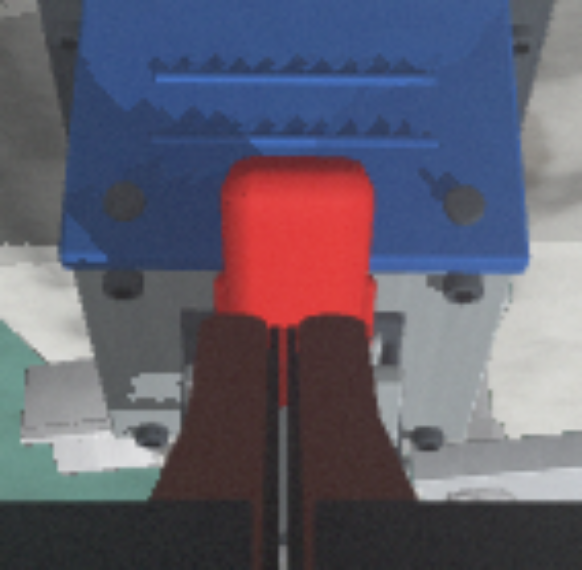

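```bash
python3 -c "
from h import *
print(arm.hand_in())"
```

```text
the job is handed in; nothing more can be done
None
```

The mould is handed in closed: front plate upright against the block, loop hooked over the keeper, lever down and holding after I let go. I last saw the loop hooked partway through the lever swing, before the lever covered it. My first push on the plate slipped onto its top edge and pressed with about 80 N; I backed off and redid it from lower down.

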